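# Stand the hairbrush to dry in the cup and start the drying fan

## Task

Take the wet hairbrush off its slanted prop stand and lower it gently, handle first, all the way down into the deep green cup before letting go, so that it leans against the side of the rim nearest the steel soap dish with its head tipped towards the dish. Then press the drying fan's switch, which sits under the overhanging hood at the fan's front, and leave the brush leaning there with cup, dish and white jar standing where they were.

Things in the scene. Friction and masses are not known exactly. Their poses are not given: they have to be found in the camera images.
- brush: Loose wooden hairbrush, 200 mm long, 110 g. Origin: middle of the handle's foot end; z runs up the handle to the head. Handle 24 (y) x 14 mm (x), z 0 to 135 mm; flat head 92 (y) x 8 mm (x), z 135 to 200 mm. At the start it leans in the stand foot down, 35 degrees from vertical, head tipped to the stand's -x (robot side), bristles (+x) on the upper side. Centre of mass at z = 93 mm.
- brush_head (a point): Centre of the brush's head, 167.5 mm from the foot; axes as the brush. Black bristle pad 50 mm wide, 12 mm proud on the +x face, from 138 to 158 mm; the last 42 mm of the head are bare on both faces and can be pinched across the 8 mm thickness. The head is too wide to grip across.
- brush_foot (a point): Middle of the foot end of the brush's handle (same point as the brush's origin).
- stand: Fixed bamboo prop stand. Origin under its middle on the surface, z up. Base plate 130 x 130 x 12 mm; a 12 mm high stop on it just beyond the brush's foot, which rests at x = 45, z = 16 mm. A 12 mm round rail along y at x = -34, z = 105 mm, on posts at y = +-55 mm, carries the handle 118 mm from its foot, between two guide pins.
- cup: Loose deep round green ceramic cup, 500 g, 112 mm high, outer radius 43 mm at the bottom, 46 mm at the rim; wall 4 mm, floor 8 mm thick. Origin: centre of its underside, z up. The brush standing in it with its foot against the wall opposite leans about 30 degrees.
- cup_floor (a point): Centre of the cup's inner floor (inner radius 39 mm), 8 mm above its underside.
- cup_rim (a point): Centre of the cup's mouth (inner radius 42 mm), 112 mm above its underside.
- dish: Loose steel soap dish with a bar of soap, 100 (x) x 130 (y) x 22 mm high, 300 g. Origin: centre of its underside, about 112 mm from the cup's, on the robot's side of it or up to about 60 degrees to the left or right of that. Its direction from the cup is the side to lean the brush to.
- jar: Loose closed white plastic jar, radius 35 mm, 90 mm high, beyond the cup. Bystander. Origin: centre of its underside.
- fan: Fixed drying fan: white box 90 (x) x 120 (y) x 155 mm high, with a grey hood plate 130 mm wide on top, from 155 to 169 mm high, that juts out 30 mm in front. Origin: under the middle of the front face on the surface; x points from the front face into the box (front faces -x, the robot side), z up.
- switch_top (a point): Centre of the face of the fan's round red push button (radius 17 mm), under the hood, in the fan frame at about x = -18, y = 0, z = 92 mm. Its z axis points out of the button, to the fan's -x and 25 degrees downwards; press against z.
- switch (a joint): How far the switch is pressed in, m: 0 is out, 0.008 fully pressed (about 4 N); springs back when let go. The fan starts when it is pressed 5 mm or more.
There are look-alikes about, which are no part of the job. Leave any blue or purple look-alike of the cup alone.

How it is judged (in metres and radians):
On the way, in this order (a step that is already met when the one before it is completed fails the run):
1. the brush, still held, is lowered handle first into the cup until its foot is within 25 mm of the cup's floor (horizontal distance between brush_foot and cup_floor below 0.042 m and z of brush_foot in the frame of cup_floor below 0.025 m and angle between brush's own z axis and vertical below 0.9 rad and contact force between the fingers and brush above 0.3 N), for 0.1 s.
2. the brush is let go and rests in the cup, leaning on the rim towards the soap dish (contact force between the fingers and brush below 0.05 N and horizontal distance between brush_foot and cup_floor below 0.042 m and z of brush_foot in the frame of cup_floor below 0.02 m and angle between brush's own z axis and vertical between 0.35 and 0.8 rad and horizontal distance between brush_head and dish below 0.08 m and linear speed of brush below 0.03 m/s), for 0.3 s.
3. the fan's switch is pressed in at least 5 mm (value of joint switch above 0.005 m), for 0.02 s.
At the end, for the whole second after the job is handed in: Brush at rest in the cup, foot within 20 mm of its floor, leaning 20 to 46 degrees with its head's centre within 80 mm (seen from above) of the dish's centre; switch out again; cup upright and within 35 mm, dish and jar within 30 mm, of where they started (horizontal distance between brush_foot and cup_floor below 0.042 m and z of brush_foot in the frame of cup_floor below 0.02 m and angle between brush's own z axis and vertical between 0.35 and 0.8 rad and horizontal distance between brush_head and dish below 0.08 m and linear speed of brush below 0.02 m/s and value of joint switch below 0.002 m and angle between cup's own z axis and vertical below 0.1 rad and distance of cup from where it was at the start of the episode below 0.035 m and distance of each of dish, jar from where it was at the start of the episode below 0.03 m); the robot touches nothing.
It fails at once if the cup is tipped more than 20 degrees or pushed more than 50 mm (angle between cup's own z axis and vertical above 0.35 rad or distance of cup from where it was at the start of the episode above 0.05 m).
It fails at once if the jar or the soap dish is pushed more than 40 mm (distance of any of jar, dish from where it was at the start of the episode above 0.04 m).
It also fails if it takes over 58 s, if anything falls off the work surface, if the arm or the gripper's body presses on something with over 40 N, if the wrist force passes 120 N, or if a joint passes its speed limit or range.

## Robot

A 6-joint arm with a two-finger parallel gripper is mounted at the origin on the work surface. World frame = base frame: x ahead of the robot, y to its left, z up, the work surface at z = 0. Lengths are in m, angles in degrees, forces in N, time in s.
With the tool pointing down it reaches from about 0.375 to 0.9 m from the base axis. Payload 3.1 kg.
Tool frame: the origin (TCP) lies at the very end of the fingers, on their centre line; the grasp point (between the pads) lies bot.grip_point_offset behind it (bot.grip_point_offset is the distance from the TCP to the grasp point, in m); z points along the fingers, y is the line along which they close (so a half turn about z gives the same grasp; the last joint's range is limited). The gripper opens to 87 mm and grips with 3 to 60 N. Pads are 19 mm wide; open, the fingers measure 117 mm over their backs; the gripper's body (75 mm by 190 mm) begins 51 mm behind the grasp point.
Start: joints at [-87.519, 30.224, 82.088, -0, 67.689, -10.227], TCP at [0.138, -0.61, 0.223] pointing down, gripper open.
Joint ranges: [-176.69, 176.69], [-43.24, 126.21], [12.49, 139.97], [-82, 262], [0, 151.66], [-163.58, 163.58]. Speed limits (degrees/s): [159.86, 159.86, 180, 180, 180, 180].

## Interface

Orientations are given as a 3x3 rotation matrix whose columns are the frame's x, y, z axes.
In Python, from rig import bot, viewer, ticket gives the robot as it stands.
- The arm moves only by the tool servo_tool, never from a script. Its argument "targets" is a list of rows, each an object with "offset": the shift along the tool's x, y, z in m, a list of three; "dr": the turn, a rotation vector about the tool's x, y, z in degrees, a list of three. In form: [{"offset": [x, y, z], "dr": [ax, ay, az]}, ...]. A call has 1 to 20 rows; each row is the pose to reach, as a shift and turn from the pose commanded when the call began, along the tool's axes at that moment; what a row does not reach only later rows make up. A row lasts 1/12 s, in which the tool goes at most 41.7 mm and 7.16 degrees, less where a joint would pass 70% of its speed; a pose out of reach is approached as far as the arm can. A call with a gripper value outside its range is refused whole. "gripper" is the gripper command: -1 is fully open, 1 is shut, values between are in proportion, set as the call begins (left out, the last holds). The fingers move at their own pace and stop on an object; the grip force is fixed at half the most. Time passes only in rows, so rows that repeat a pose let the fingers close. It gives the time, the measured TCP pose, the force, the opening and the grip force at its end, in the units of the state.
- bot.read_state(): the state, without advancing time (a new reading comes with each control period).
- viewer.capture(name): name is "scene" or "top" or "wrist"; returns a dict with "color" (384x512x3 uint8, red, green, blue), "camera_matrix" (3x3 intrinsics, pixels), "R" (3x3) and "t" (3): a world point X has camera coordinates R X + t. Camera axes: x right, y down, z forward; pixel columns grow to the right and rows downward; lengths in m; the calibration is good to about 2 mm. The wrist camera is an equidistant fisheye: a pixel r from the principal point sees the ray r / f radians off the axis. A picture is of the moment at which its call begins. There is no depth.
- ticket.hand_in(): hands the job in; it is judged then, once.
The state is a dict: "time_s": time; "joint_positions": joint angles; "qvel": joint speeds; "tau": joint torques, N m; "position": TCP position; "tcp_rot": TCP orientation; "force": force on the tool from outside, world axes, zero at the start; "moment": the same for the moment, N m; "opening": opening from 0.0 (shut) to 1.0 (fully open); "grasp_force": force on a finger pad.
Only numpy, scipy, OpenCV 4.12 (cv2) and the standard library are available. Lean on these libraries where they do the work, as an engineer would, in place of code of your own. Each camera call takes 0.05 s, during which the arm holds its last target. There are 200 camera calls.

## Working session

There is one attempt and no reset: what is moved stays moved. The work goes in short steps, Python scripts to look and compute and a tool call to move; the robot and the scene stay as the last step left them, time stands still between calls to the robot, and variables do not carry over. Pictures are saved under pics/ and viewed, at most 10 in all, crops included, and the job is handed in when it is done.

Besides the shell and the picture viewer there is one more tool, called after "Request:" by a JSON object that holds its "api" and its "payload". servo_tool: Moves the arm, as the interface text tells. Its arguments: {"type":"object","properties":{"targets":{"type":"array"},"gripper":{"type":"number"}},"required":["targets"]}

```bash
mkdir -p pics; cat > h.py <<'E'
import numpy as np,cv2,json
from rig import bot,viewer,ticket
def snap(n,f):
    c=viewer.capture(n); cv2.imwrite(f'pics/{f}.png',c['color'][:,:,::-1]); np.savez(f'pics/{f}.npz',K=c['camera_matrix'],R=c['R'],t=c['t']); return c
def load(f):
    d=np.load(f'pics/{f}.npz'); return d['K'],d['R'],d['t']
def proj(f,X):
    K,R,t=load(f); p=(R@np.atleast_2d(X).T).T+t; p=p@K.T; return p[:,:2]/p[:,2:]
def atz(f,u,v,z):
    K,R,t=load(f); d=R.T@np.linalg.solve(K,[u,v,1]); o=-R.T@t; return o+d*(z-o[2])/d[2]
E
python3 - <<'E'
from h import *
a=snap('scene','s0')['color'];b=snap('top','t0')['color']
for n in('s0','t0'):
    i=cv2.imread(f'pics/{n}.png'); cv2.imwrite(f'pics/{n}b.png',cv2.resize(i,(800,600),interpolation=cv2.INTER_CUBIC))
    K,R,t=load(n);print(K.round(1).tolist(),(-R.T@t).round(3),R[2].round(3))
s=bot.read_state();print(bot.grip_point_offset,s['position'],s['tcp_rot'],s['time_s'])
E
```

```text
[[393.8, 0.0, 256.0], [0.0, 393.8, 188.5], [0.0, 0.0, 1.0]] [ 1.09  -0.166  0.667] [-0.679  0.19  -0.709]
[[375.5, 0.0, 258.6], [0.0, 375.5, 188.2], [0.0, 0.0, 1.0]] [ 0.408 -0.026  1.087] [ 0.119 -0.003 -0.993]
0.0187 [ 0.13747196 -0.60901628  0.22164922] [[ 9.75506499e-01  2.19970577e-01 -1.21307568e-04]
 [ 2.19970387e-01 -9.75504573e-01  1.96392296e-03]
 [ 3.13669180e-04 -1.94250369e-03 -9.99998064e-01]] 0.1
```

View pics/s0b.png

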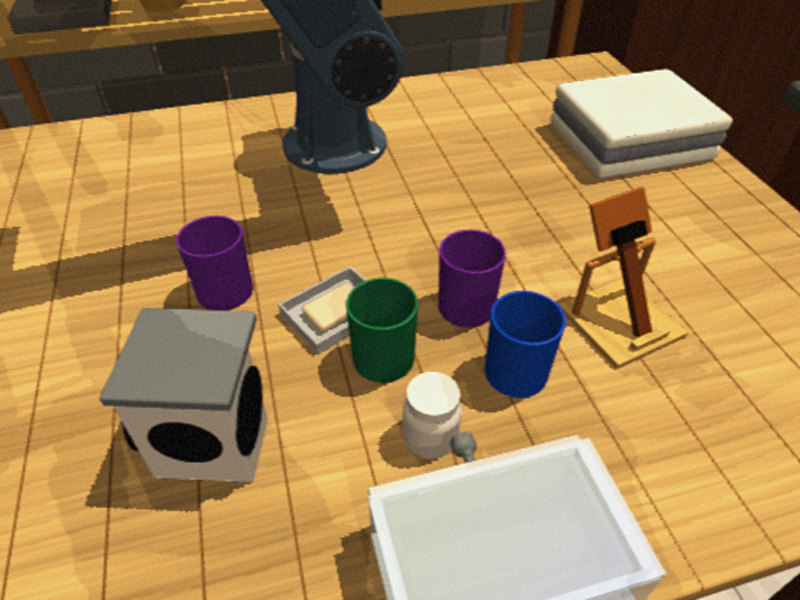

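View pics/t0b.png

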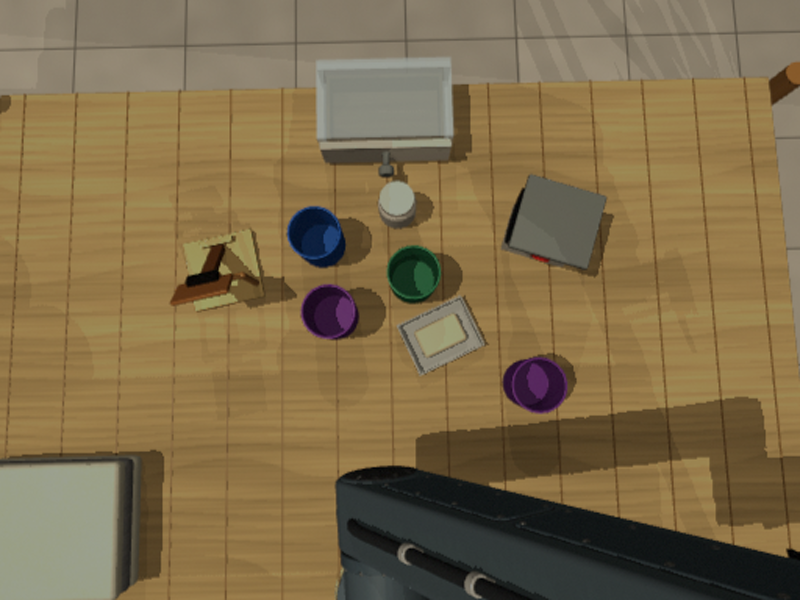

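The scene view shows the green cup at (382,330), dish at (330,308), jar at (432,415), stand at (630,290) and fan at (190,390). In the top view (800x600) the cup rim is at (413,273), the dish at (442,335), the jar lid at (397,202), the stand at (223,270), and the fan hood at (555,222) with the red button at (540,258).

```bash
python3 - <<'E'
from h import *
s=1.5625
for n,u,v,z in [('cuprim',413,272.5,.112),('dish',442,335,.01),('jar',397,202,.09),
 ('st TL',183,241,.012),('st TR',252,229,.012),('st BR',264,294,.012),('st BL',196,311,.012),
 ('f TL',530,175,.169),('f TR',607,195,.169),('f BR',586,271,.169),('f BL',503,243,.169),('purp',330,311,.112),('blue',315,235,.112),('purp2',540,384,.112)]:
    print(n,atz('t0',u/s,v/s,z).round(3)[:2])
for n,u,v,z in [('cuprim',382,308,.112),('jar',434,394,.09),('dish',330,305,.015),('fan FRtop',255,313,.169),('BR',240,405,.169),('BL',105,400,.169),('FL',140,310,.169),('stand right',687,333,.012),('stand front',618,364,.012),('stand left',573,320,.012)]:
    print('S',n,atz('s0',u/s,v/s,z).round(3)[:2])
i=cv2.imread('pics/t0.png')
def crop(i,x0,y0,w,h,W,H): return cv2.resize(i[y0:y0+h,x0:x0+w],(W,H),interpolation=cv2.INTER_CUBIC)
a=crop(i,105,140,70,70,400,400); j=cv2.imread('pics/s0.png'); b=crop(j,360,110,85,130,392,600)
c=np.zeros((600,800,3),np.uint8); c[:400,:400]=a; c[:,400:792]=b
cv2.imwrite('pics/c0.png',c)
E
```

```text
cuprim [ 0.561 -0.045]
dish [ 0.46  -0.097]
jar [ 0.69  -0.021]
st TL [0.647 0.38 ]
st TR [0.666 0.252]
st BR [0.543 0.229]
st BL [0.515 0.354]
f TL [ 0.707 -0.237]
f TR [ 0.671 -0.359]
f BR [ 0.548 -0.318]
f BL [ 0.596 -0.188]
purp [0.5   0.095]
blue [0.629 0.119]
purp2 [ 0.371 -0.249]
S cuprim [ 0.575 -0.045]
S jar [ 0.702 -0.017]
S dish [ 0.458 -0.096]
S fan FRtop [ 0.597 -0.195]
S BR [ 0.716 -0.223]
S BL [ 0.675 -0.349]
S FL [ 0.558 -0.318]
S stand right [0.646 0.379]
S stand front [0.67  0.257]
S stand left [0.58  0.235]
```

View pics/c0.png

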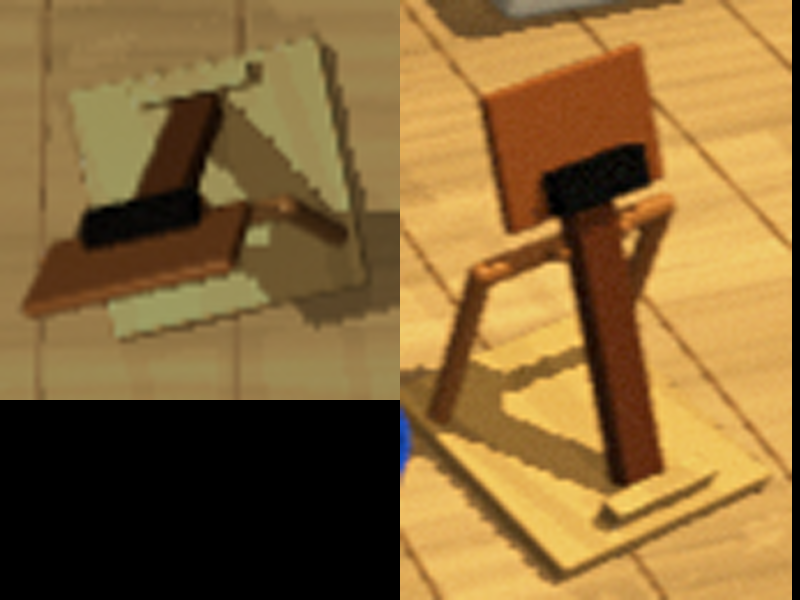

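The crop shows the head's top edge, the black bristle pad and the stand's base corners clearly. I'll fit poses from these, using both cameras.

```bash
cat > fit.py <<'E'
from h import *
from scipy.optimize import least_squares,minimize
def fr(p): c,s=np.cos(p[2]),np.sin(p[2]); return np.array([[c,-s,0],[s,c,0],[0,0,1]]),np.array([p[0],p[1],0])
def fit(pts,p0):
    def res(p):
        R,t=fr(p); return np.concatenate([(proj(f,R@np.array(X)+t)[0]-uv) for f,X,uv in pts])
    r=least_squares(res,p0,loss='soft_l1'); print(r.x.round(4),np.degrees(r.x[2]).round(2)); print(r.fun.reshape(-1,2).round(1).tolist()); return r.x
a=np.radians(35); bz=np.array([-np.sin(a),0,np.cos(a)]); bx=np.array([np.cos(a),0,np.sin(a)])
B=lambda x,y,z: np.array([.045,0,.016])+bx*x+np.array([0,y,0])+bz*z
T=lambda u,v:np.array([105+u/5.714,140+v/5.714]); S=lambda u,v:np.array([360+u/4.612-400/4.612,110+v/4.615])
q=.065
st=[('t0',(q,q,.012),T(70,90)),('t0',(q,-q,.012),T(318,38)),('t0',(-q,-q,.012),T(370,283)),('t0',(-q,q,.012),T(122,340)),
 ('t0',B(.004,.046,.2),T(24,300)),('t0',B(.004,-.046,.2),T(230,264)),
 ('s0',(q,q,.012),S(770,475)),('s0',(q,-q,.012),S(563,568)),('s0',B(.004,-.046,.2),S(485,97)),('s0',B(.004,.046,.2),S(638,45)),('s0',B(.004,-.046,.135),S(512,233)),('s0',B(.004,.046,.135),S(663,178))]
P={}
P['stand']=fit(st,[.59,.3,.2])
k=1/1.5625
fa=[('t0',X,np.array(u)*k) for X,u in [((.09,.065,.169),(530,175)),((.09,-.065,.169),(607,195)),((-.03,-.065,.169),(586,271)),((-.03,.065,.169),(503,243))]]
fa+=[('s0',X,np.array(u)*k) for X,u in [((.09,.065,.169),(240,405)),((.09,-.065,.169),(105,400)),((-.03,-.065,.169),(140,310)),((-.03,.065,.169),(255,313))]]
P['fan']=fit(fa,[.62,-.27,-.25])
ims={f:cv2.imread(f'pics/{f}.png') for f in('s0','t0')}
th=np.linspace(0,2*np.pi,60)
def cyl(xy,prof): return np.array([[xy[0]+r*np.cos(t),xy[1]+r*np.sin(t),z] for r,z in prof for t in th])
m={}
for f,i in ims.items():
    b,g,r=[i[...,j].astype(int) for j in range(3)]; m[f]=((g>r+12)&(g>b+10)&(g>25)).astype(np.uint8)
    n,l,s,_=cv2.connectedComponentsWithStats(m[f]); m[f]=(l==1+np.argmax(s[1:,4])).astype(np.uint8); print(f,m[f].sum())
def cost(xy,fs):
    c=0
    for f in fs:
        h=cv2.convexHull((proj(f,cyl(xy,[(.043,0),(.046,.112)]))*16).astype(np.int32)); k2=np.zeros((384,512),np.uint8); cv2.fillConvexPoly(k2,h,1,cv2.LINE_8,4); c+=(k2!=m[f]).sum()
    return c
for fs in(['s0','t0'],['s0'],['t0']):
    r=minimize(cost,[.565,-.045],args=(fs,),method='Nelder-Mead',options=dict(initial_simplex=[[.565,-.045],[.58,-.04],[.56,-.03]])); print('cup',fs,r.x.round(4),r.fun)
    if len(fs)==2: P['cup']=r.x
json.dump({k:list(v) for k,v in P.items()},open('P.json','w'))
R,t=fr(P['stand']); print('foot',R@B(0,0,0)+t,'head',R@B(0,0,.1675)+t,'tip',R@B(0,0,.2)+t,'z',R@bz,'x',R@bx)
for f in ims: 
    print(f,'jar/dish',proj(f,[[.695,-.02,.09],[.46,-.097,.01]])/k)
E
python3 fit.py
```

```text
[0.5906 0.3042 0.2071] 11.87
[[-0.4, 0.5], [-0.1, -0.4], [-0.2, -0.3], [-1.1, 0.0], [-0.9, -0.4], [0.3, -2.8], [-1.0, -1.8], [-1.5, -0.6], [-0.7, 0.3], [0.5, -0.7], [-0.4, 1.4], [0.5, 0.2]]
[ 0.6056 -0.2644 -0.2985] -17.1
[[-3.3, -1.4], [-2.4, -0.7], [-0.2, -3.9], [2.1, 0.0], [-4.3, -2.0], [-2.6, -0.5], [0.3, -0.0], [1.0, -0.6]]
s0 2547
t0 980
cup ['s0', 't0'] [ 0.5624 -0.0447] 298.0
cup ['s0'] [ 0.5614 -0.0427] 185.0
cup ['t0'] [ 0.5627 -0.0446] 97.0
foot [0.63461026 0.3135     0.016     ] head [0.54058918 0.29374498 0.15320797] tip [0.52234629 0.28991192 0.17983041] z [-0.56131986 -0.11794042  0.81915204] x [0.80164784 0.16843638 0.57357644]
s0 jar/dish [[430.10502011 389.88198034]
 [330.10869914 308.17350431]]
t0 jar/dish [[396.56968853 199.03240065]
 [442.02857225 335.04144013]]
```

```bash
cat > plan.py <<'E'
import numpy as np,json,os
from scipy.spatial.transform import Rotation as Ro
def base():
    y=np.radians(12.71); x=np.array([np.cos(y),np.sin(y),0]); z=np.array([0,0,-1.]); return np.c_[x,np.cross(z,x),z],np.array([.138,-.61,.223])
def cur():
    if not os.path.exists('cur.npz'): return base()
    d=np.load('cur.npz'); return d['R'],d['p']
def rel(R,p,c=None):
    R0,p0=c or cur(); return (R0.T@(np.array(p)-p0)).round(4).tolist(),np.degrees(Ro.from_matrix(R0.T@R).as_rotvec()).round(1).tolist()
def moved(off,dr):   # book-keep the commanded pose after a call
    R,p=cur(); p=p+R@np.array(off); R=R@Ro.from_rotvec(np.radians(dr)).as_matrix(); np.savez('cur.npz',R=R,p=p); return R,p
def brush(head,tilt):  # heading of head lean (deg), tilt -> tool R (y=+bx, z=-bz), bz, bx
    h,t=np.radians([head,tilt]); d=np.array([np.cos(h),np.sin(h),0]); k=np.array([0,0,1.])
    bz=d*np.sin(t)+k*np.cos(t); bx=-d*np.cos(t)+k*np.sin(t); return np.c_[np.cross(bx,-bz),bx,-bz],bz,bx
foot=np.array([.6346,.3135,.016])
E
python3 - <<'E'
from plan import *
R,bz,bx=brush(191.87,35)
print(R.round(3)); pre=foot+.29*bz
c=base(); 
Rv=c[0]@Ro.from_rotvec(.5*Ro.from_matrix(c[0].T@R).as_rotvec()).as_matrix()
print('via',rel(Rv,[.48,-.15,.38])); print('pre',pre,rel(R,pre))
E
```

```text
[[-0.206  0.802  0.561]
 [ 0.979  0.168  0.118]
 [-0.     0.574 -0.819]]
via ([0.4348, -0.3735, -0.157], [-13.8, 13.6, -43.1])
pre [0.47181965 0.27928581 0.25355409] ([0.5213, -0.794, -0.0306], [-27.6, 27.2, -86.1])
```

Request:
{"api": "servo_tool", "payload": {"targets": [{"offset":[0.1,-0.09,-0.157],"dr":[-3,3,-10]},{"offset":[0.1,-0.09,-0.157],"dr":[-3,3,-10]},{"offset":[0.1,-0.09,-0.157],"dr":[-3,3,-10]},{"offset":[0.1,-0.09,-0.157],"dr":[-3,3,-10]},{"offset":[0.435,-0.374,-0.157],"dr":[-13.8,13.6,-43]},{"offset":[0.435,-0.374,-0.157],"dr":[-13.8,13.6,-43]},{"offset":[0.435,-0.374,-0.157],"dr":[-13.8,13.6,-43]},{"offset":[0.435,-0.374,-0.157],"dr":[-13.8,13.6,-43]},{"offset":[0.435,-0.374,-0.157],"dr":[-13.8,13.6,-43]},{"offset":[0.435,-0.374,-0.157],"dr":[-13.8,13.6,-43]},{"offset":[0.435,-0.374,-0.157],"dr":[-13.8,13.6,-43]},{"offset":[0.435,-0.374,-0.157],"dr":[-13.8,13.6,-43]},{"offset":[0.435,-0.374,-0.157],"dr":[-13.8,13.6,-43]},{"offset":[0.435,-0.374,-0.157],"dr":[-13.8,13.6,-43]},{"offset":[0.435,-0.374,-0.157],"dr":[-13.8,13.6,-43]},{"offset":[0.435,-0.374,-0.157],"dr":[-13.8,13.6,-43]},{"offset":[0.435,-0.374,-0.157],"dr":[-13.8,13.6,-43]},{"offset":[0.435,-0.374,-0.157],"dr":[-13.8,13.6,-43]},{"offset":[0.435,-0.374,-0.157],"dr":[-13.8,13.6,-43]},{"offset":[0.435,-0.374,-0.157],"dr":[-13.8,13.6,-43]}], "gripper": -1}}

```text
time_s: 1.77
position: [0.4787, -0.1507, 0.3792]
tcp_rot: [[0.539, 0.78, 0.317], [0.833, -0.55, -0.063], [0.126, 0.298, -0.946]]
force: [0.6, -1.1, 0.6]
opening: 1.001
grasp_force: 0.0
```

```bash
python3 - <<'E'
from plan import *
print(moved([.435,-.374,-.157],[-13.8,13.6,-43]))
R,bz,bx=brush(191.87,35); print(rel(R,foot+.29*bz))
E
```

```text
(array([[ 0.53694368,  0.78128181,  0.31826123],
       [ 0.8341462 , -0.5480585 , -0.06190321],
       [ 0.12606192,  0.29871493, -0.9459798 ]]), array([ 0.48005467, -0.14945727,  0.38      ]))
([0.3373, -0.2792, 0.0905], [-13.7, 13.6, -43.1])
```

Request:
{"api": "servo_tool", "payload": {"targets": [{"offset":[0.337,-0.279,0.09],"dr":[-13.7,13.6,-43.1]},{"offset":[0.337,-0.279,0.09],"dr":[-13.7,13.6,-43.1]},{"offset":[0.337,-0.279,0.09],"dr":[-13.7,13.6,-43.1]},{"offset":[0.337,-0.279,0.09],"dr":[-13.7,13.6,-43.1]},{"offset":[0.337,-0.279,0.09],"dr":[-13.7,13.6,-43.1]},{"offset":[0.337,-0.279,0.09],"dr":[-13.7,13.6,-43.1]},{"offset":[0.337,-0.279,0.09],"dr":[-13.7,13.6,-43.1]},{"offset":[0.337,-0.279,0.09],"dr":[-13.7,13.6,-43.1]},{"offset":[0.337,-0.279,0.09],"dr":[-13.7,13.6,-43.1]},{"offset":[0.337,-0.279,0.09],"dr":[-13.7,13.6,-43.1]},{"offset":[0.337,-0.279,0.09],"dr":[-13.7,13.6,-43.1]},{"offset":[0.337,-0.279,0.09],"dr":[-13.7,13.6,-43.1]},{"offset":[0.337,-0.279,0.09],"dr":[-13.7,13.6,-43.1]},{"offset":[0.337,-0.279,0.09],"dr":[-13.7,13.6,-43.1]},{"offset":[0.337,-0.279,0.09],"dr":[-13.7,13.6,-43.1]},{"offset":[0.337,-0.279,0.09],"dr":[-13.7,13.6,-43.1]}]}}

```text
time_s: 3.1
position: [0.4716, 0.2778, 0.2533]
tcp_rot: [[-0.203, 0.803, 0.56], [0.979, 0.167, 0.116], [0.0, 0.572, -0.82]]
force: [0.1, 0.3, -0.3]
opening: 0.995
grasp_force: 0.0
```

```bash
python3 - <<'E'
from plan import *
from h import *
moved([.337,-.279,.09],[-13.7,13.6,-43.1])
w=snap('wrist','w1'); snap('scene','s1')
i=cv2.imread('pics/w1.png'); j=cv2.imread('pics/s1.png')[20:260,240:512]
c=np.zeros((600,800,3),np.uint8); c[:300,:400]=cv2.resize(i,(400,300)); c[:300,400:740]=cv2.resize(j,(340,300))
# fan/cup unobstructed top close-up
t=viewer.capture('top'); cv2.imwrite('pics/t1.png',t['color'][:,:,::-1]); k=cv2.imread('pics/t1.png')
c[300:,:400]=cv2.resize(k[105:180,305:405],(400,300),interpolation=cv2.INTER_CUBIC)
k=cv2.imread('pics/s0.png'); c[300:,400:]=cv2.resize(k[190:310,55:215],(400,300),interpolation=cv2.INTER_CUBIC)
cv2.imwrite('pics/c1.png',c)
s=bot.read_state();print(s['joint_positions'],s['position'])
K,R,t=load('w1');print(K.round(1).tolist())
E
```

```text
[ 22.16065175  14.18542594 116.0522127  -21.6509633   16.32680575
  29.47698045] [0.47169785 0.27776321 0.25386235]
[[297.3, 0.0, 254.4], [0.0, 297.3, 191.0], [0.0, 0.0, 1.0]]
```

View pics/c1.png

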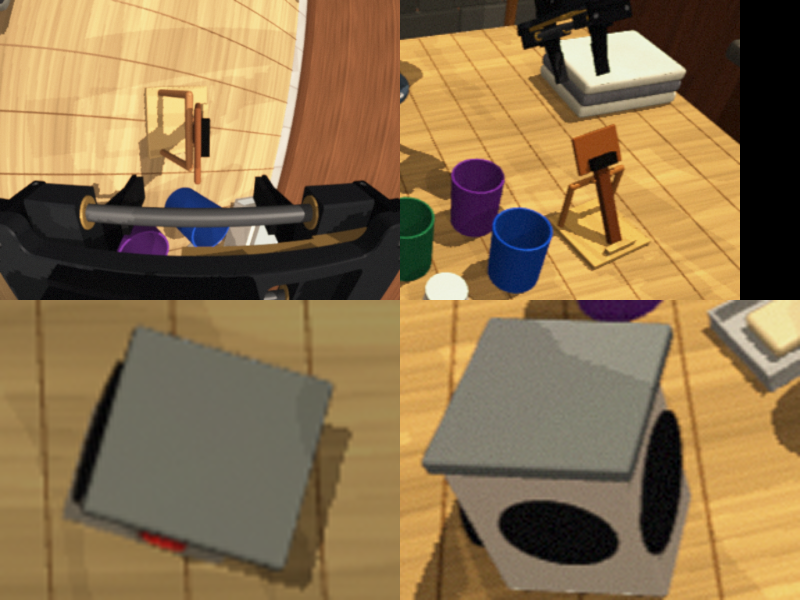

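The wrist view shows the brush head edge-on near the image's centre column (half-scale x≈198, y 104–183), well between the fingers. The fan crops give the hood corners and the red button at (163,540) in the lower-left panel.

```bash
sed -i '/^fa+=/d; s/^fa=.*/H=[(.09,.065,.169),(.09,-.065,.169),(-.03,-.065,.169),(-.03,.065,.169)]\nfa=[("t0",X,np.array(u)) for X,u in zip(H,[(339.3,111.8),(388,126),(376.3,172.5),(325.8,157.5)])]+[("s0",X,np.array(u)) for X,u in zip(H,[(147.8,258),(66.2,256),(91,197.6),(163.8,200)])]/' fit.py
python3 fit.py | sed -n 3,4p
python3 - <<'E'
from h import *
from plan import *
P=json.load(open('P.json'))
y=P['fan'][2];F=np.array([[np.cos(y),-np.sin(y)],[np.sin(y),np.cos(y)]])
b=F@[-.018,0]+P['fan'][:2]; print('btn',b,proj('t0',[*b,.1]),'see 345.8,165')
K,R,t=load('w1')
RB,bz,bx=brush(191.87,35)
for X in [foot+.2*bz+s*.046*RB[:,0] for s in(1,-1)]+[foot+.135*bz+s*.046*RB[:,0] for s in(1,-1)]:
    c=R@X+t; r=np.linalg.norm(c[:2]); th=np.arctan2(r,c[2]); print((K[:2,:2]@(c[:2]/r*th)+K[:2,2])/1.28)
E
```

```text
[ 0.6037 -0.2656 -0.3136] -17.97
[[-2.2, -0.7], [-1.0, -0.6], [-1.2, -1.9], [-1.3, -1.6], [-0.5, -1.2], [-3.0, -2.0], [-1.3, -0.3], [-0.3, -0.6]]
btn [ 0.58654191 -0.26005248] [[344.64670999 163.77540421]] see 345.8,165
[198.83423899 111.32860805]
[198.97564872 187.72052001]
[198.90789941 104.69555834]
[199.01974005 167.68932892]
```

Request:
{"api": "servo_tool", "payload": {"targets": [{"offset":[0,0,0.03],"dr":[0,0,0]},{"offset":[0,0,0.06],"dr":[0,0,0]},{"offset":[0,0,0.08],"dr":[0,0,0]},{"offset":[0,0,0.1],"dr":[0,0,0]},{"offset":[0,0,0.112],"dr":[0,0,0]},{"offset":[0,0,0.122],"dr":[0,0,0]},{"offset":[0,0,0.125],"dr":[0,0,0]},{"offset":[0,0,0.125],"dr":[0,0,0]}]}}

```text
time_s: 3.92
position: [0.5422, 0.2928, 0.1505]
tcp_rot: [[-0.204, 0.803, 0.56], [0.979, 0.167, 0.117], [0.0, 0.572, -0.82]]
force: [0.1, -0.3, -0.3]
opening: 0.999
grasp_force: 0.0
```

Request:
{"api": "servo_tool", "payload": {"targets": [{"offset":[0,0,0],"dr":[0,0,0]},{"offset":[0,0,0],"dr":[0,0,0]},{"offset":[0,0,0],"dr":[0,0,0]},{"offset":[0,0,0],"dr":[0,0,0]},{"offset":[0,0,0],"dr":[0,0,0]},{"offset":[0,0,0],"dr":[0,0,0]},{"offset":[0,0,0],"dr":[0,0,0]},{"offset":[0,0,0],"dr":[0,0,0]},{"offset":[0,0,0],"dr":[0,0,0]},{"offset":[0,0,0],"dr":[0,0,0]}], "gripper": 1}}

```text
time_s: 4.75
position: [0.5413, 0.2941, 0.1511]
tcp_rot: [[-0.205, 0.802, 0.561], [0.979, 0.168, 0.118], [0.0, 0.573, -0.82]]
force: [0.2, -0.9, 0.3]
opening: 0.325
grasp_force: 0.0
```

```bash
python3 - <<'E'
from plan import *
from h import *
moved([0,0,.125],[0,0,0])
print('lift .2', rel(cur()[0],cur()[1]+[0,0,.2]))
P=json.load(open('P.json')); cup=np.array(P['cup']); d=np.array([.46,-.097])-cup; print(np.hypot(*d)); hd=np.degrees(np.arctan2(d[1],d[0]))%360; print(hd)
s=bot.read_state(); print(s['opening'],s['grasp_force'],s['force'],s['position'])
E
```

```text
lift .2 ([0.0001, 0.1146, -0.1639], [0.0, 0.0, 0.0])
0.11500057880175875
207.04240815905274
0.32506761609604123 0.0 [ 0.18109858 -0.92596127  0.26298472] [0.54126745 0.29412111 0.15108922]
```

Gripper still closing (it moves slowly); wait.

Request:
{"api": "servo_tool", "payload": {"targets": [{"offset":[0,0,0],"dr":[0,0,0]},{"offset":[0,0,0],"dr":[0,0,0]},{"offset":[0,0,0],"dr":[0,0,0]},{"offset":[0,0,0],"dr":[0,0,0]},{"offset":[0,0,0],"dr":[0,0,0]},{"offset":[0,0,0],"dr":[0,0,0]},{"offset":[0,0,0],"dr":[0,0,0]}]}}

```text
time_s: 5.33
position: [0.5411, 0.294, 0.1509]
tcp_rot: [[-0.205, 0.802, 0.56], [0.979, 0.168, 0.118], [0.0, 0.573, -0.82]]
force: [-0.0, -0.4, -0.9]
opening: 0.092
grasp_force: 30.0
```

Request:
{"api": "servo_tool", "payload": {"targets": [{"offset":[0,0.006,-0.008],"dr":[0,0,0]},{"offset":[0,0.014,-0.02],"dr":[0,0,0]},{"offset":[0,0.026,-0.037],"dr":[0,0,0]},{"offset":[0,0.04,-0.057],"dr":[0,0,0]},{"offset":[0,0.054,-0.077],"dr":[0,0,0]},{"offset":[0,0.068,-0.097],"dr":[0,0,0]},{"offset":[0,0.082,-0.117],"dr":[0,0,0]},{"offset":[0,0.096,-0.137],"dr":[0,0,0]},{"offset":[0,0.108,-0.154],"dr":[0,0,0]},{"offset":[0,0.115,-0.164],"dr":[0,0,0]},{"offset":[0,0.115,-0.164],"dr":[0,0,0]}]}}

```text
time_s: 6.25
position: [0.5431, 0.2947, 0.3557]
tcp_rot: [[-0.205, 0.798, 0.567], [0.979, 0.167, 0.12], [0.002, 0.579, -0.815]]
force: [-0.5, -0.3, -0.8]
opening: 0.085
grasp_force: 30.0
```

```bash
cat >> plan.py <<'E'
cup=np.array([.5624,-.0447,.008]); HD=207.
def foot2tcp(s,h,tilt,L=.165):  # foot: s along lean dir from cup axis, h above floor
    R,bz,bx=brush(HD,tilt); d=np.array([np.cos(np.radians(HD)),np.sin(np.radians(HD)),0]); return R,cup+s*d+[0,0,h]+L*bz
E
python3 - <<'E'
from plan import *
from h import *
moved([0,.115,-.164],[0,0,0])
R,p=foot2tcp(-.028,.006,30); bz=-R[:,2]
q=p+.15*bz; print(p,q,rel(R,q))
snap('scene','s2');i=cv2.imread('pics/s2.png');cv2.imwrite('pics/s2b.png',cv2.resize(i[0:260,150:500],(800,594)))
E
```

```text
[ 0.51384014 -0.06944248  0.15689419] [ 0.44701466 -0.10349177  0.286798  ] ([-0.3692, -0.1803, -0.0469], [4.9, 8.1, -12.8])
```

View pics/s2b.png

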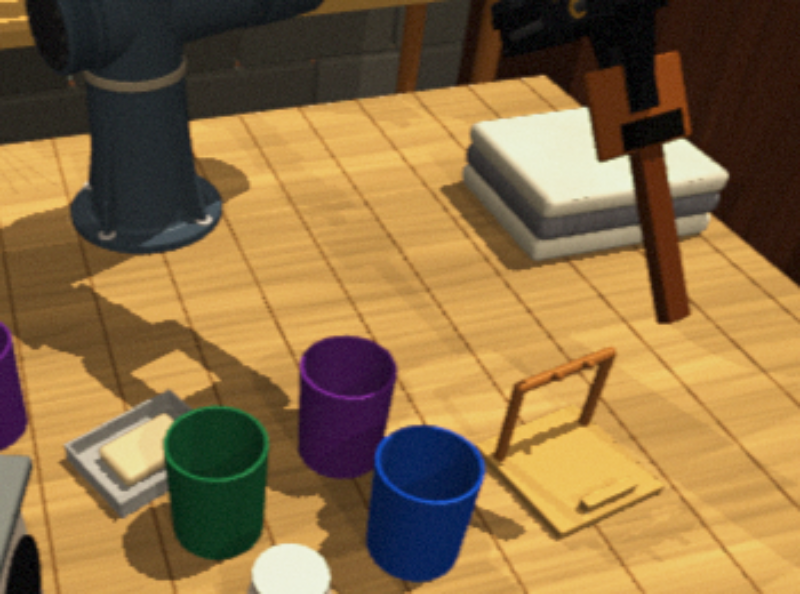

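The brush is held straight by the head, foot clear of the stand. I'll check wrist range at the cup pose before moving, with a rough planar model fitted to recorded poses.

```bash
python3 - <<'E'
from plan import *
from rig import bot
from scipy.optimize import least_squares
s=bot.read_state(); print(s['joint_positions'])
D=[([-87.519,30.224,82.088,0,67.689,-10.227],*base()),([22.16,14.185,116.05,-21.65,16.33,29.48],brush(191.87,35)[0],np.array([.4717,.2785,.2537])),(s['joint_positions'],np.array(s['tcp_rot']),np.array(s['position']))]
def wr(q,L1,L2,h,r0,e): a,b=np.radians(q[1]),np.radians(q[1]+q[2]); r=r0+L1*np.sin(a)+L2*np.sin(b)+e*np.cos(b); z=h+L1*np.cos(a)+L2*np.cos(b)-e*np.sin(b); t=np.radians(q[0]); return np.array([r*np.cos(t),r*np.sin(t),z])
def res(p):
    L1,L2,h,r0,e,a=p
    return np.concatenate([wr(q,L1,L2,h,r0,e)-(P-R[:,2]*a) for q,R,P in D]+[[.02*(r0),.02*e,.002*(a-.3)]])
f=least_squares(res,[.4,.4,.3,0,0,.3]); print(f.x.round(3),np.abs(f.fun).max())
L1,L2,h,r0,e,a=f.x
def ik(R,p):
    w=p-R[:,2]*a; q=least_squares(lambda x:wr([x[0]*57.3,x[1]*57.3,x[2]*57.3],L1,L2,h,r0,e)-w,[np.arctan2(w[1],w[0]),.3,2]); x=np.degrees(q.x)
    b=np.radians(x[1]+x[2]); t=np.radians(x[0]); fd=np.array([np.sin(b)*np.cos(t),np.sin(b)*np.sin(t),np.cos(b)]); return x.round(1),np.degrees(np.arccos(fd@R[:,2])).round(1),np.abs(q.fun).max().round(4)
for q,R,P in D: print('chk',ik(R,P),q[:5])
for tilt in(30,25,20,15):
    R,p=foot2tcp(-.028,.006,tilt); 
    for k in(0,.05,.15): print(tilt,k,ik(R,p-k*R[:,2]))
    R,p=foot2tcp(-.028,.006,tilt);print(tilt,'vert .14',ik(R,p+[0,0,.14]))
y=np.radians(-18);bt=np.array([.5865,-.260,.092])
for dn in(20,30,40):
    g=np.radians(dn); z=np.array([np.cos(y)*np.cos(g),np.sin(y)*np.cos(g),-np.sin(g)]); print('fan',dn,ik(np.c_[z,z,z],bt-.0*z), ik(np.c_[z,z,z],bt-.08*z))
E
```

```text
[ 20.62577003  11.11105134 100.13225767  -8.8933748   34.24881279
  14.60134416]
[0.263 0.261 0.293 0.291 0.087 0.075] 0.11066391471587461
chk (array([-77.2,  35.9,  84.7]), np.float64(59.5), np.float64(0.0)) [-87.519, 30.224, 82.088, 0, 67.689]
chk (array([ 32.1,  14.9, 113.9]), np.float64(21.1), np.float64(0.0)) [22.16, 14.185, 116.05, -21.65, 16.33]
chk (array([29.7, 10.1, 91.3]), np.float64(45.7), np.float64(0.0)) [ 20.62577003  11.11105134 100.13225767  -8.8933748   34.24881279]
30 0 (array([-10.2,  39.6, 115.8]), np.float64(17.6), np.float64(0.0))
30 0.05 (array([-12.1,  24.6, 122.6]), np.float64(20.2), np.float64(0.0))
30 0.15 (array([-16.2, -11. , 128.9]), np.float64(43.4), np.float64(0.0))
30 vert .14 (array([-10.2,   0.4, 115.9]), np.float64(42.2), np.float64(0.0))
25 0 (array([ -8.9,  37.4, 113.2]), np.float64(16.8), np.float64(0.0))
25 0.05 (array([-10.4,  22.6, 118.9]), np.float64(23.3), np.float64(0.0))
25 0.15 (array([-13.6,  -9.1, 122.8]), np.float64(48.8), np.float64(0.0))
25 vert .14 (array([ -8.9,   1.7, 111.8]), np.float64(47.5), np.float64(0.0))
20 0 (array([ -7.
[... 293 characters left out ...]
 -6.5,  35.9, 106.5]), np.float64(26.3), np.float64(0.0))
15 0.05 (array([ -7.2,  22.7, 110.1]), np.float64(35.6), np.float64(0.0))
15 0.15 (array([ -8.9,  -1.7, 110. ]), np.float64(59.8), np.float64(0.0))
15 vert .14 (array([ -6.5,   5.9, 103.4]), np.float64(58.5), np.float64(0.0))
fan 20 (array([-24.6,  68.2,  85.7]), np.float64(44.2), np.float64(0.0)) (array([-25.6,  61.3, 105.4]), np.float64(56.8), np.float64(0.0))
fan 30 (array([-24.6,  65.8,  86.1]), np.float64(32.1), np.float64(0.0)) (array([-25.5,  54.7, 106.3]), np.float64(41.2), np.float64(0.0))
fan 40 (array([-24.5,  63.7,  85.7]), np.float64(19.8), np.float64(0.0)) (array([-25.2,  49.2, 105.3]), np.float64(24.9), np.float64(0.0))
```

```bash
cat > kin.py <<'E'
from plan import *
from scipy.optimize import least_squares
def rz(t): return Ro.from_euler('z',t,degrees=True).as_matrix()
def ry(t): return Ro.from_euler('y',t,degrees=True).as_matrix()
def fk(q,k):
    L1,L2,h,r0,e,a,l,c6=k
    A=rz(q[0]); p=np.array([r0,l,h])+ry(q[1])@[0,0,L1]; W=ry(q[1]+q[2]); p=p+W@[e,0,L2]
    W=W@rz(q[3])@ry(q[4])@rz(q[5]+c6); return A@W,A@(p+W@[0,0,a])
def fitk(D):
    def res(k):
        o=[.01*np.array([k[3],k[4],k[5]-.2])]
        for q,R,P in D:
            r,p=fk(q,k); o+=[p-P,.2*(r-R).ravel()]
        return np.concatenate(o)
    best=min((least_squares(res,[.4,.4,.3,0,0,.25,l,c]) for l in(-.1,.1) for c in(0,90,-90,180)),key=lambda f:f.cost); return best.x,np.abs(best.fun).max()
D=[([-87.519,30.224,82.088,0,67.689,-10.227],*base()),([22.16,14.185,116.05,-21.65,16.33,29.48],brush(191.87,35)[0],np.array([.4717,.2785,.2537])),
([20.626,11.111,100.132,-8.893,34.249,14.601],brush(191.87,35)[0],np.array([.5431,.2947,.3557]))]
def ik(R,p,q0,k):
    f=least_squares(lambda q:np.concatenate([fk(q,k)[1]-p,.3*(fk(q,k)[0]-R).ravel()]),q0,x_scale=10); return f.x,np.abs(f.fun).max()
E
cat >test.py <<'E'
from kin import *
k,e=fitk(D); print(k.round(3),e); np.save('k.npy',k)
q=np.array(D[2][0])
for tilt in(30,20):
  qq=q
  R,p=foot2tcp(-.028,.006,tilt)
  for n,P in [('v.2',p+[0,0,.2]),('v.14',p+[0,0,.14]),('ax.15',p-.15*R[:,2]),('ax.05',p-.05*R[:,2]),('0',p)]:
    qq,e=ik(R,P,qq,k); print(tilt,n,qq.round(0),e.round(4))
E
python3 test.py
```

```text
[ 5.9500e-01  4.0000e-01  2.7600e-01 -1.1000e-02  1.1300e-01  3.1100e-01
  1.1200e-01  8.9927e+01] 0.0011327916813924938
30 v.2 [-37.   6. 104.  31.  60. -77.] 0.0
30 v.14 [-37.  10. 110.  35.  52. -84.] 0.0
30 ax.15 [-48.   7. 116.  36.  55. -95.] 0.0
30 ax.05 [ -40.   19.  119.   46.   40. -102.] 0.0
30 0 [ -37.   25.  119.   53.   34. -108.] 0.0
20 v.2 [-28.   9.  95.  18.  66. -60.] 0.0
20 v.14 [-28.  12. 100.  19.  57. -64.] 0.0
20 ax.15 [-34.   9. 105.  21.  58. -70.] 0.0
20 ax.05 [-30.  19. 109.  24.  44. -73.] 0.0
20 0 [-28.  24. 110.  27.  37. -75.] 0.0
```

Request:
{"api": "servo_tool", "payload": {"targets": [{"offset":[-0.02,-0.01,-0.003],"dr":[0.3,0.4,-0.7]},{"offset":[-0.045,-0.022,-0.006],"dr":[0.6,1,-1.5]},{"offset":[-0.07,-0.035,-0.01],"dr":[1,1.5,-2.5]},{"offset":[-0.1,-0.049,-0.014],"dr":[1.3,2.2,-3.5]},{"offset":[-0.13,-0.064,-0.018],"dr":[1.7,2.9,-4.5]},{"offset":[-0.16,-0.078,-0.021],"dr":[2.1,3.5,-5.5]},{"offset":[-0.19,-0.093,-0.024],"dr":[2.5,4.2,-6.6]},{"offset":[-0.22,-0.107,-0.028],"dr":[2.9,4.8,-7.6]},{"offset":[-0.25,-0.122,-0.032],"dr":[3.3,5.5,-8.7]},{"offset":[-0.28,-0.137,-0.036],"dr":[3.7,6.1,-9.7]},{"offset":[-0.31,-0.151,-0.04],"dr":[4.1,6.8,-10.7]},{"offset":[-0.335,-0.164,-0.043],"dr":[4.5,7.3,-11.6]},{"offset":[-0.355,-0.174,-0.045],"dr":[4.7,7.8,-12.3]},{"offset":[-0.369,-0.18,-0.047],"dr":[4.9,8.1,-12.8]},{"offset":[-0.369,-0.18,-0.047],"dr":[4.9,8.1,-12.8]},{"offset":[-0.369,-0.18,-0.047],"dr":[4.9,8.1,-12.8]},{"offset":[-0.369,-0.18,-0.047],"dr":[4.9,8.1,-12.8]}]}}

```text
time_s: 7.72
position: [0.4459, -0.1017, 0.2856]
tcp_rot: [[-0.454, 0.772, 0.444], [0.891, 0.392, 0.229], [0.003, 0.5, -0.866]]
force: [-0.6, -0.4, -1.1]
opening: 0.089
grasp_force: 30.0
```

```bash
python3 - <<'E'
from plan import *
from h import *
print(moved([-.369,-.18,-.047],[4.9,8.1,-12.8]))
s=bot.read_state();print(s['position'],np.round(s['joint_positions'],1),s['opening'])
snap('scene','s3');snap('top','t3')
i=cv2.imread('pics/s3.png');j=cv2.imread('pics/t3.png')
R=np.array(s['tcp_rot']);p=np.array(s['position']);f=p+.165*R[:,2]
print('foot',f,proj('s3',f),proj('t3',f))
c=np.zeros((560,800,3),np.uint8); c[:,:400]=cv2.resize(i[100:240,180:280],(400,560),interpolation=cv2.INTER_CUBIC); c[:400,400:]=cv2.resize(j[130:230,220:320],(400,400),interpolation=cv2.INTER_CUBIC)
cv2.imwrite('pics/c3.png',c)
E
```

```text
(array([[-4.53947125e-01,  7.71274830e-01,  4.46169412e-01],
       [ 8.91028564e-01,  3.93119179e-01,  2.26992090e-01],
       [-3.24467789e-04,  5.00592097e-01, -8.65683225e-01]]), array([ 0.44710947, -0.10322628,  0.2870447 ]))
[ 0.44586086 -0.10167832  0.28564267] [-47.2   6.7 116.   36.3  54.5 -95. ] 0.08934552366422735
foot [ 0.51916358 -0.06389208  0.14273042] [[228.04283865 168.53868737]] [[272.4690674  188.73492619]]
```

View pics/c3.png

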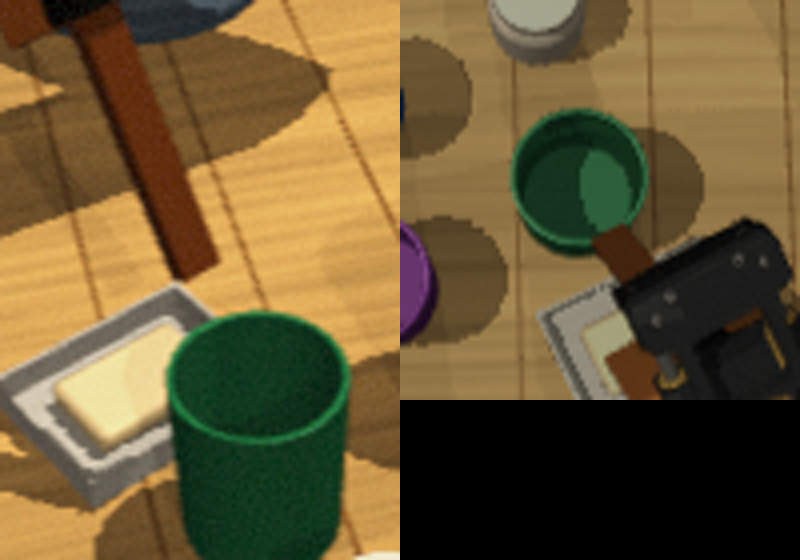

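The foot is at about (229,167) in the scene view and (273,189) in the top view, within 1–2 px of prediction and lined up with the cup. I'll insert at 26° for clearance, then tilt to rest on the rim.

```bash
python3 - <<'E'
from kin import *
k=np.load('k.npy'); q=[-47.2,6.7,116,36.3,54.5,-95]
R,p=foot2tcp(-.027,.005,26)
for a in (.15,.1,.05,.0):
    P=p-a*R[:,2]; q,e=ik(R,P,q,k); print(a,rel(R,P),q.round(0))
c=(R,p)
for t in(29,31):
    R2,p2=foot2tcp(-.028,.005,t); print(t,rel(R2,p2,c))
E
```

```text
0.15 ([-0.0002, 0.0203, 0.0013], [4.0, 0.0, 0.0]) [-42.   7. 112.  30.  55. -85.]
0.1 ([-0.0002, 0.0168, 0.0511], [4.0, 0.0, 0.0]) [-39.  12. 114.  33.  48. -87.]
0.05 ([-0.0002, 0.0133, 0.101], [4.0, 0.0, 0.0]) [-36.  18. 115.  37.  40. -90.]
0.0 ([-0.0001, 0.0097, 0.1509], [4.0, 0.0, 0.0]) [-33.  24. 115.  42.  34. -94.]
29 ([0.0, -0.0077, 0.0007], [-3.0, 0.0, -0.0])
31 ([0.0, -0.0135, 0.0011], [-5.0, -0.0, 0.0])
```

Request:
{"api": "servo_tool", "payload": {"targets": [{"offset":[0,0.01,0],"dr":[2,0,0]},{"offset":[0,0.02,0.001],"dr":[4,0,0]},{"offset":[0,0.02,0.008],"dr":[4,0,0]},{"offset":[0,0.019,0.018],"dr":[4,0,0]},{"offset":[0,0.018,0.03],"dr":[4,0,0]},{"offset":[0,0.0175,0.041],"dr":[4,0,0]},{"offset":[0,0.017,0.051],"dr":[4,0,0]},{"offset":[0,0.016,0.061],"dr":[4,0,0]},{"offset":[0,0.0155,0.071],"dr":[4,0,0]},{"offset":[0,0.015,0.081],"dr":[4,0,0]},{"offset":[0,0.014,0.091],"dr":[4,0,0]},{"offset":[0,0.0133,0.101],"dr":[4,0,0]},{"offset":[0,0.0133,0.101],"dr":[4,0,0]}]}}

```text
time_s: 8.9
position: [0.501, -0.0732, 0.2038]
tcp_rot: [[-0.455, 0.801, 0.388], [0.89, 0.408, 0.202], [0.003, 0.437, -0.899]]
force: [-0.4, -0.9, -1.2]
opening: 0.093
grasp_force: 30.0
```

Request:
{"api": "servo_tool", "payload": {"targets": [{"offset":[0,-0.0003,0.004],"dr":[0,0,0]},{"offset":[0,-0.0006,0.009],"dr":[0,0,0]},{"offset":[0,-0.001,0.014],"dr":[0,0,0]},{"offset":[0,-0.0014,0.02],"dr":[0,0,0]},{"offset":[0,-0.0018,0.026],"dr":[0,0,0]},{"offset":[0,-0.0022,0.031],"dr":[0,0,0]},{"offset":[0,-0.0025,0.035],"dr":[0,0,0]},{"offset":[0,-0.0025,0.035],"dr":[0,0,0]}]}}

```text
time_s: 9.57
position: [0.5135, -0.0685, 0.1724]
tcp_rot: [[-0.454, 0.801, 0.39], [0.891, 0.408, 0.2], [0.001, 0.438, -0.899]]
force: [0.5, 0.3, -1.3]
opening: 0.093
grasp_force: 30.0
```

```bash
python3 - <<'E'
from plan import *
moved([0,.0133,.101],[4,0,0]); moved([0,-.0025,.035],[0,0,0])
R,p=foot2tcp(-.027,.004,26); print(rel(R,p)); R,p=foot2tcp(-.028,.004,30); print(rel(R,p)); print(cur()[1])
E
```

```text
([-0.0001, 0.002, 0.0159], [0.0, 0.0, 0.0])
([-0.0001, -0.0086, 0.0167], [-4.0, 0.0, 0.0])
[ 0.51412408 -0.06912601  0.17372381]
```

Request:
{"api": "servo_tool", "payload": {"targets": [{"offset":[0,0.001,0.003],"dr":[0,0,0]},{"offset":[0,0.002,0.006],"dr":[0,0,0]},{"offset":[0,0.002,0.009],"dr":[0,0,0]},{"offset":[0,0.002,0.012],"dr":[0,0,0]},{"offset":[0,0.002,0.014],"dr":[0,0,0]},{"offset":[0,0.002,0.015],"dr":[0,0,0]},{"offset":[0,0.002,0.015],"dr":[0,0,0]},{"offset":[0,0.002,0.015],"dr":[0,0,0]}]}}

```text
time_s: 10.23
position: [0.5211, -0.065, 0.1606]
tcp_rot: [[-0.454, 0.801, 0.391], [0.891, 0.408, 0.199], [-0.0, 0.439, -0.899]]
force: [-0.5, -0.1, -0.5]
opening: 0.086
grasp_force: 30.0
```

Request:
{"api": "servo_tool", "payload": {"targets": [{"offset":[0,-0.003,0],"dr":[-1,0,0]},{"offset":[0,-0.005,0.0005],"dr":[-2,0,0]},{"offset":[0,-0.0075,0.001],"dr":[-3,0,0]},{"offset":[0,-0.0075,0.001],"dr":[-3,0,0]},{"offset":[0,-0.0075,0.001],"dr":[-3,0,0]}]}}

```text
time_s: 10.65
position: [0.5153, -0.0681, 0.1565]
tcp_rot: [[-0.453, 0.78, 0.432], [0.892, 0.396, 0.22], [0.0, 0.485, -0.875]]
force: [-0.4, 0.6, -1.2]
opening: 0.091
grasp_force: 30.0
```

```bash
python3 - <<'E'
from plan import *
from h import *
moved([0,.002,.015],[0,0,0]);moved([0,-.0075,.001],[-3,0,0])
snap('scene','s4');snap('top','t4')
i=cv2.imread('pics/s4.png');j=cv2.imread('pics/t4.png')
c=np.zeros((560,800,3),np.uint8); c[:,:400]=cv2.resize(i[130:270,180:280],(400,560),interpolation=cv2.INTER_CUBIC); c[:400,400:]=cv2.resize(j[130:230,220:320],(400,400),interpolation=cv2.INTER_CUBIC)
cv2.imwrite('pics/c4.png',c)
E
```

```text
(no output)
```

View pics/c4.png

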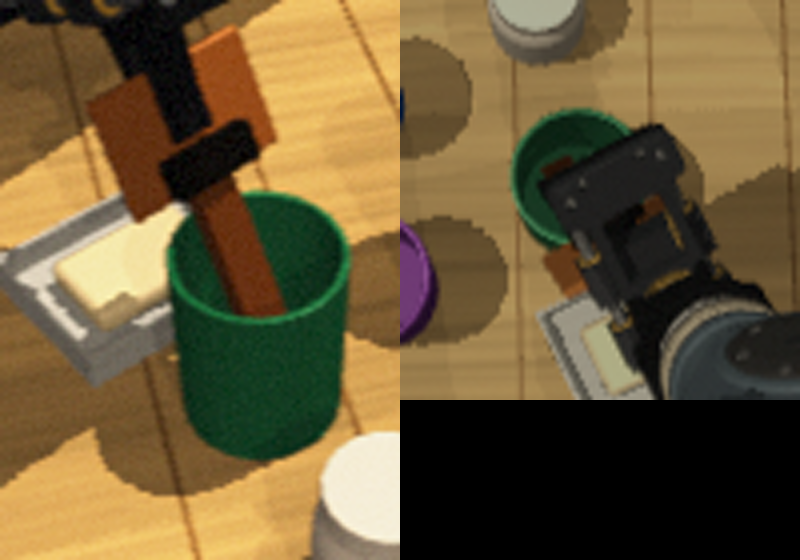

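The brush stands deep in the cup, leaning at the rim toward the dish, with the cup unmoved (rim centre (580,178) in the top crop as before). Two more degrees of lean, then release.

Request:
{"api": "servo_tool", "payload": {"targets": [{"offset":[0,-0.002,0.0005],"dr":[-0.7,0,0]},{"offset":[0,-0.004,0.001],"dr":[-1.4,0,0]},{"offset":[0,-0.0055,0.0015],"dr":[-2,0,0]},{"offset":[0,-0.0055,0.0015],"dr":[-2,0,0]},{"offset":[0,-0.0055,0.0015],"dr":[-2,0,0]}]}}

```text
time_s: 11.17
position: [0.5126, -0.07, 0.1529]
tcp_rot: [[-0.453, 0.763, 0.46], [0.891, 0.389, 0.233], [-0.001, 0.516, -0.856]]
force: [1.3, 1.2, -0.5]
opening: 0.089
grasp_force: 30.0
```

Request:
{"api": "servo_tool", "payload": {"targets": [{"offset":[0,0,0],"dr":[0,0,0]},{"offset":[0,0,0],"dr":[0,0,0]},{"offset":[0,0,0],"dr":[0,0,0]},{"offset":[0,0,0],"dr":[0,0,0]},{"offset":[0,0,0],"dr":[0,0,0]},{"offset":[0,0,0],"dr":[0,0,0]},{"offset":[0,0,0],"dr":[0,0,0]},{"offset":[0,0,0],"dr":[0,0,0]},{"offset":[0,0,0],"dr":[0,0,0]},{"offset":[0,0,0],"dr":[0,0,0]},{"offset":[0,0,0],"dr":[0,0,0]},{"offset":[0,0,0],"dr":[0,0,0]}], "gripper": 0}}

```text
time_s: 12.17
position: [0.5119, -0.0697, 0.1525]
tcp_rot: [[-0.454, 0.763, 0.46], [0.891, 0.389, 0.234], [-0.0, 0.516, -0.857]]
force: [-0.1, -0.1, 0.3]
opening: 0.5
grasp_force: 0.0
```

Request:
{"api": "servo_tool", "payload": {"targets": [{"offset":[0,0,-0.01],"dr":[0,0,0]},{"offset":[0,0,-0.03],"dr":[0,0,0]},{"offset":[0,0,-0.055],"dr":[0,0,0]},{"offset":[0,0,-0.08],"dr":[0,0,0]},{"offset":[0,0,-0.105],"dr":[0,0,0]},{"offset":[0,0,-0.12],"dr":[0,0,0]},{"offset":[0,0,-0.12],"dr":[0,0,0]}]}}

```text
time_s: 12.75
position: [0.457, -0.0992, 0.2577]
tcp_rot: [[-0.453, 0.762, 0.463], [0.892, 0.39, 0.23], [-0.006, 0.517, -0.856]]
force: [0.2, -1.4, 0.2]
opening: 0.503
grasp_force: 0.0
```

```bash
cat > fan.py <<'E'
from kin import *
k=np.load('k.npy')
Y=np.radians(-18.); btn=np.array([.5865,-.260,.092])
def ft(dn,roll=1):
    g=np.radians(dn); f=np.array([np.cos(Y),np.sin(Y),0]); u=np.array([0,0,1.]); z=f*np.cos(g)-u*np.sin(g); y=roll*np.array([np.sin(Y),-np.cos(Y),0]); x=np.cross(y,z); return np.c_[x,y,z],z,f*np.sin(g)+u*np.cos(g),f
E
python3 - <<'E'
from fan import *
from h import *
moved([0,-.0055,.0015],[-2,0,0]);print(moved([0,0,-.12],[0,0,0])[1])
q0=np.array(bot.read_state()['joint_positions']);print(q0.round(0))
for dn in(20,30):
  for roll in(1,-1):
    R,z,up,f=ft(dn,roll); c=btn-.0095*up
    q=q0
    for n,P in [('high',c-.07*f-.05*z+[0,0,.12]),('pre',c-.05*f),('touch',c),('in',c+.01*f)]:
        q,e=ik(R,P,q,k); print(dn,roll,n,P.round(3),q.round(0),e.round(4))
snap('scene','s5');snap('top','t5')
i=cv2.imread('pics/s5.png');j=cv2.imread('pics/t5.png')
c=np.zeros((560,800,3),np.uint8); c[:,:400]=cv2.resize(i[130:270,180:280],(400,560),interpolation=cv2.INTER_CUBIC); c[:400,400:]=cv2.resize(j[130:230,220:320],(400,400),interpolation=cv2.INTER_CUBIC)
cv2.imwrite('pics/c5.png',c)
E
```

```text
[ 0.45719904 -0.0980974   0.25577009]
[ -46.   10.  118.   41.   49. -100.]
20 1 high [ 0.472 -0.223  0.22 ] [ -63.   47.  149.  138.   81. -101.] 0.0
20 1 pre [ 0.536 -0.244  0.083] [ -53.   66.  136.  148.   88. -102.] 0.0
20 1 touch [ 0.583 -0.259  0.083] [-48.  61. 129. 152.  78. -95.] 0.0
20 1 in [ 0.593 -0.262  0.083] [-47.  60. 127. 152.  77. -94.] 0.0
20 -1 high [ 0.472 -0.223  0.22 ] [ -63.   47.  149.  138.   81. -281.] 0.0
20 -1 pre [ 0.536 -0.244  0.083] [ -53.   66.  136.  148.   88. -282.] 0.0
20 -1 touch [ 0.583 -0.259  0.083] [ -48.   61.  129.  152.   78. -275.] 0.0
20 -1 in [ 0.593 -0.262  0.083] [ -47.   60.  127.  152.   77. -274.] 0.0
30 1 high [ 0.474 -0.224  0.229] [-58.  29. 141. 135.  52. -82.] 0.0
30 1 pre [ 0.534 -0.243  0.084] [-50.  55. 134. 150.  68. -95.] 0.0
30 1 touch [ 0.582 -0.259  0.084] [-46.  52. 127. 152.  59. -89.] 0.0
30 1 in [ 0.591 -0.262  0.084] [-45.  52. 125. 152.  57. -88.] 0.0
30 -1 high [ 0.474 -0.224  0.229] [ -58.   29.  141.  135.   52. -262.] 0.0
30 -1 pre [ 0.534 -0.243  0.084] [ -50.   55.  134.  150.   68. -275.] 0.0
30 -1 touch [ 0.582 -0.259  0.084] [ -46.   52.  127.  152.   59. -269.] 0.0
30 -1 in [ 0.591 -0.262  0.084] [ -45.   52.  125.  152.   57. -268.] 0.0
```

View pics/c5.png

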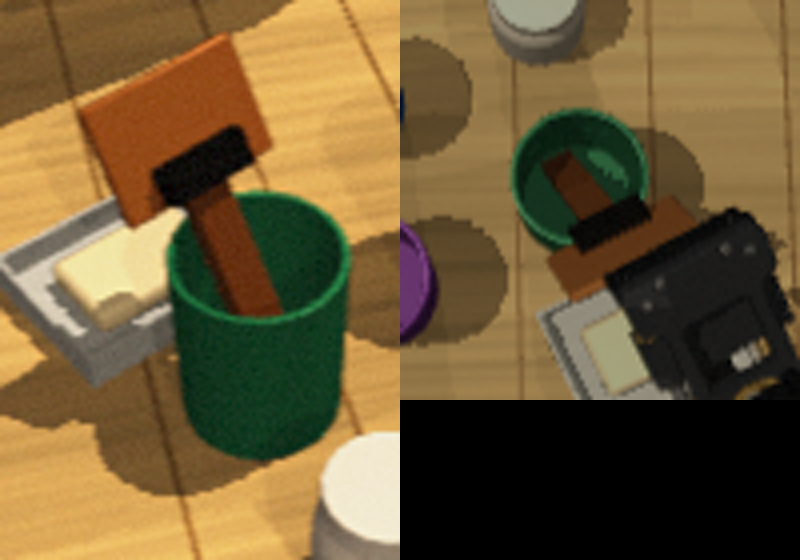

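The brush rests leaning over the rim towards the dish; cup and dish have not moved. Now choosing a feasible pressing pose and path.

```bash
cat > ex.py <<'E'
from fan import *
import fan
q0=np.array([-46.,10,118,41,49,-100])
lo=np.array([-176.7,-43.2,12.5,-82,0,-163.6]);hi=np.array([176.7,126.2,140,262,151.7,163.6])
Rs,ps=cur()
ff=np.array([np.cos(Y),np.sin(Y),0])
def poses(yaw,dn):
    fan.Y=np.radians(yaw); R,z,up,f=ft(dn); c=btn-.0095*up; return R,[('high',c-.06*ff+[0,0,.13]),('pre',c-.06*ff),('touch',c),('in',c+.012*ff)]
if __name__=='__main__':
  for yaw in(-18,-5,5):
   for dn in(30,38):
    R,L=poses(yaw,dn); q=q0.copy(); bad=0;mx=0
    rv=Ro.from_matrix(Rs.T@R).as_rotvec()
    for a in np.linspace(0,1,41):
        qn,e=ik(Rs@Ro.from_rotvec(a*rv).as_matrix(),ps+a*(L[0][1]-ps),q,k); mx=max(mx,np.abs(qn-q).max()); q=qn; bad+=((q<lo)|(q>hi)).any() or e>.002
    print(yaw,dn,'bad',bad,'maxstep',mx.round(0),end=' | ')
    for n,P in L:
        q,e=ik(R,P,q,k); print(n,q.round(0),'' if ((q>lo)&(q<hi)).all() else 'OUT',end=' ')
    print()
E
python3 ex.py
```

```text
-18 30 bad 0 maxstep 3.0 | high [-51.  31. 134. 140.  48. -79.]  pre [-51.  56. 136. 150.  70. -97.]  touch [-46.  52. 127. 152.  59. -89.]  in [-45.  52. 125. 152.  57. -88.]  
-18 38 bad 0 maxstep 3.0 | high [-49.  25. 129. 130.  32. -65.]  pre [-49.  48. 132. 149.  52. -90.]  touch [-44.  46. 124. 149.  43. -83.]  in [-43.  46. 122. 149.  41. -82.]  
-5 30 bad 0 maxstep 2.0 | high [-60.  31. 130. 114.  51. -70.]  pre [-60.  54. 132. 128.  63. -95.]  touch [-53.  51. 123. 129.  57. -85.]  in [-52.  51. 122. 129.  55. -84.]  
-5 38 bad 0 maxstep 2.0 | high [-56.  26. 126. 103.  39. -54.]  pre [-56.  47. 129. 126.  50. -86.]  touch [-51.  46. 121. 125.  43. -76.]  in [-50.  46. 119. 124.  42. -74.]  
5 30 bad 0 maxstep 2.0 | high [-64.  32. 126.  97.  54. -64.]  pre [-64.  52. 127. 111.  60. -89.]  touch [-57.  51. 119. 112.  56. -79.]  in [-56.  51. 118. 112.  55. -77.]  
5 38 bad 0 maxstep 2.0 | high [-60.  27. 122.  87.  46. -49.]  pre [-60.  46. 125. 108.  49. -79.]  touch [-55.  46. 117. 106.  45. -69.]  in [-54.  46. 115. 106.  44. -67.]
```

```bash
python3 - <<'E'
from ex import *
R,L=poses(-13,28)
hi_=L[1][1]+[0,0,.16]; q=q0; rv=Ro.from_matrix(Rs.T@R).as_rotvec(); Q=[]
for a in np.linspace(0,1,21):
    q,e=ik(Rs@Ro.from_rotvec(a*rv).as_matrix(),ps+a*(hi_-ps),q,k); Q.append(q)
Q=np.array(Q); print(Q[::5].round(0)); print('hi',hi_,rel(R,hi_)); c=(R,hi_)
for n,P in L[1:]: print(n,P.round(3),rel(R,P,c)[0],ik(R,P,q,k)[0].round(0))
print('ff in tool',R.T@ff,'up',R.T@[0,0,1])
E
```

```text
[[ -47.   11.  118.   41.   49. -100.]
 [ -56.   15.  122.   59.   51.  -96.]
 [ -61.   20.  127.   79.   52.  -91.]
 [ -62.   25.  131.  102.   51.  -84.]
 [ -56.   27.  133.  127.   48.  -72.]]
hi [ 0.52509094 -0.2404557   0.243612  ] ([-0.1577, -0.0098, 0.0083], [-49.4, 0.3, 113.1])
pre [ 0.525 -0.24   0.084] [-0.1413, 0.0, 0.0751] [-56.  58. 135. 141.  72. -99.]
touch [ 0.582 -0.259  0.084] [-0.1132, 0.0052, 0.1279] [-50.  54. 126. 143.  62. -90.]
in [ 0.594 -0.263  0.084] [-0.1076, 0.0063, 0.1384] [-49.  53. 125. 144.  60. -88.]
ff in tool [0.46768508 0.08715574 0.87958771] up [ 0.88294759  0.         -0.46947156]
```

Request:
{"api": "servo_tool", "payload": {"targets": [{"offset":[-0.012,-0.001,0.001],"dr":[-2.7,0,6.2]},{"offset":[-0.02,-0.001,0.001],"dr":[-5.5,0,12.5]},{"offset":[-0.03,-0.002,0.002],"dr":[-8.2,0,18.8]},{"offset":[-0.038,-0.002,0.002],"dr":[-11,0.1,25.1]},{"offset":[-0.047,-0.003,0.002],"dr":[-13.7,0.1,31.4]},{"offset":[-0.055,-0.003,0.003],"dr":[-16.5,0.1,37.7]},{"offset":[-0.063,-0.004,0.003],"dr":[-19.2,0.1,44]},{"offset":[-0.072,-0.004,0.004],"dr":[-22,0.1,50.3]},{"offset":[-0.08,-0.005,0.004],"dr":[-24.7,0.2,56.5]},{"offset":[-0.088,-0.005,0.005],"dr":[-27.4,0.2,62.8]},{"offset":[-0.097,-0.006,0.005],"dr":[-30.2,0.2,69.1]},{"offset":[-0.105,-0.006,0.006],"dr":[-32.9,0.2,75.4]},{"offset":[-0.114,-0.007,0.006],"dr":[-35.7,0.2,81.7]},{"offset":[-0.122,-0.007,0.006],"dr":[-38.4,0.2,88]},{"offset":[-0.13,-0.008,0.007],"dr":[-41.2,0.3,94.2]},{"offset":[-0.14,-0.009,0.007],"dr":[-43.9,0.3,100.5]},{"offset":[-0.15,-0.009,0.008],"dr":[-46.7,0.3,106.8]},{"offset":[-0.158,-0.01,0.008],"dr":[-49.4,0.3,113]},{"offset":[-0.158,-0.01,0.008],"dr":[-49.4,0.3,113]},{"offset":[-0.158,-0.01,0.008],"dr":[-49.4,0.3,113]}], "gripper": 1}}

```text
time_s: 14.52
position: [0.5246, -0.2391, 0.2417]
tcp_rot: [[0.461, -0.22, 0.86], [-0.103, -0.976, -0.194], [0.882, 0.001, -0.472]]
force: [-0.6, -0.2, 0.1]
opening: 0.006
grasp_force: 0.0
```

```bash
python3 - <<'E'
from ex import *
from h import *
moved([-.158,-.01,.008],[-49.4,.3,113])
s=bot.read_state(); print(s['position'],s['opening'],np.round(s['joint_positions'],0))
R,L=poses(-13,28)
for n,P in L[1:]: print(n,rel(R,P))
w=snap('wrist','w6'); snap('scene','s6');snap('top','t6')
c=np.zeros((600,800,3),np.uint8)
c[:300,:400]=cv2.resize(cv2.imread('pics/w6.png'),(400,300)); c[:300,400:]=cv2.resize(cv2.imread('pics/s6.png'),(400,300)); c[300:,:400]=cv2.resize(cv2.imread('pics/t6.png')[80:280,170:437],(400,300))
a=cv2.imread('pics/w6.png'); c[300:,400:]=cv2.resize(a[30:180,150:350],(400,300),interpolation=cv2.INTER_CUBIC)
cv2.imwrite('pics/c6.png',c)
K,Rw,t=load('w6'); cc=Rw@btn+t; r=np.linalg.norm(cc[:2]); th=np.arctan2(r,cc[2]); print('btn pred wrist',K[:2,:2]@(cc[:2]/r*th)+K[:2,2])
E
```

```text
[ 0.52460304 -0.23910845  0.24172548] 0.005822149009672872 [-55.  28. 133. 128.  49. -73.]
pre ([-0.1415, -0.0006, 0.0752], [-0.1, -0.0, 0.1])
touch ([-0.1134, 0.0047, 0.128], [-0.1, -0.0, 0.1])
in ([-0.1078, 0.0058, 0.1385], [-0.1, -0.0, 0.1])
btn pred wrist [261.00255892 269.09669216]
```

View pics/c6.png

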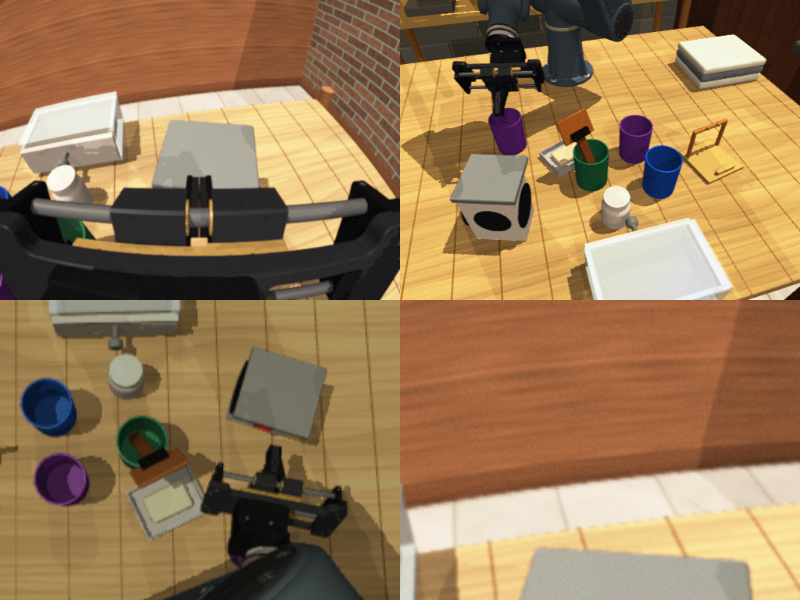

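The gripper sits in front of the fan with closed fingers pointing at the hood's front; red button at (263,428) in the lower-left panel; brush, cup and dish undisturbed.

Request:
{"api": "servo_tool", "payload": {"targets": [{"offset":[-0.015,0,0.008],"dr":[0,0,0]},{"offset":[-0.035,0,0.019],"dr":[0,0,0]},{"offset":[-0.055,0,0.029],"dr":[0,0,0]},{"offset":[-0.075,0,0.04],"dr":[0,0,0]},{"offset":[-0.095,0,0.05],"dr":[0,0,0]},{"offset":[-0.112,0,0.06],"dr":[0,0,0]},{"offset":[-0.128,0,0.068],"dr":[0,0,0]},{"offset":[-0.138,0,0.073],"dr":[0,0,0]},{"offset":[-0.1415,0,0.075],"dr":[0,0,0]},{"offset":[-0.1415,0,0.075],"dr":[0,0,0]}]}}

```text
time_s: 15.5
position: [0.5257, -0.2419, 0.0849]
tcp_rot: [[0.451, -0.222, 0.865], [-0.099, -0.975, -0.199], [0.887, 0.004, -0.462]]
force: [4.6, -0.7, 5.6]
opening: 0.002
grasp_force: 0.0
```

Request:
{"api": "servo_tool", "payload": {"targets": [{"offset":[0.007,0.001,0.013],"dr":[0,0,0]},{"offset":[0.013,0.003,0.025],"dr":[0,0,0]},{"offset":[0.018,0.0035,0.035],"dr":[0,0,0]},{"offset":[0.021,0.004,0.04],"dr":[0,0,0]},{"offset":[0.0235,0.0045,0.044],"dr":[0,0,0]},{"offset":[0.0235,0.0045,0.044],"dr":[0,0,0]}]}}

```text
time_s: 16.0
position: [0.5725, -0.2566, 0.0838]
tcp_rot: [[0.457, -0.223, 0.861], [-0.102, -0.975, -0.198], [0.884, 0.002, -0.468]]
force: [-0.1, 0.2, 0.4]
opening: 0.008
grasp_force: 0.0
```

```bash
python3 - <<'E'
from ex import *
from h import *
moved([-.1415,0,.075],[0,0,0]);moved([.0235,.0045,.044],[0,0,0])
R,L=poses(-13,28)
for n,P in L[2:]: print(n,rel(R,P),P)
snap('top','t7');snap('scene','s7')
c=np.zeros((400,800,3),np.uint8)
c[:,:400]=cv2.resize(cv2.imread('pics/t7.png')[100:200,300:400],(400,400),interpolation=cv2.INTER_CUBIC);c[:300,400:]=cv2.resize(cv2.imread('pics/s7.png')[90:240,60:260],(400,300),interpolation=cv2.INTER_CUBIC)
cv2.imwrite('pics/c7.png',c); s=bot.read_state();print(s['position'],s['force'])
E
```

```text
touch ([0.0046, 0.0002, 0.009], [-0.1, -0.0, 0.1]) [ 0.58215433 -0.25899672  0.083612  ]
in ([0.0102, 0.0013, 0.0195], [-0.1, -0.0, 0.1]) [ 0.59356701 -0.26270493  0.083612  ]
[ 0.57153571 -0.25601873  0.08326089] [ 0.44791331  0.86843223 -0.2432731 ]
```

View pics/c7.png

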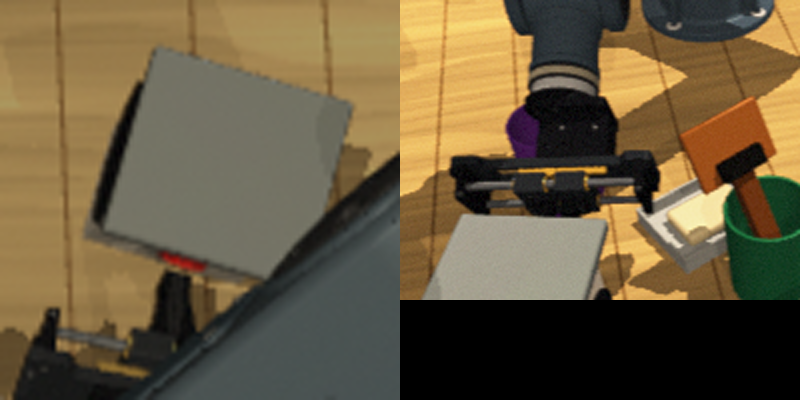

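The finger points at the red button just ahead (finger (173,285), button (183,262)). A light contact at the pre pose was probably the purple cup behind, so I'll retract only a little before rising. Pressing now.

Request:
{"api": "servo_tool", "payload": {"targets": [{"offset":[0.0025,0.0005,0.005],"dr":[0,0,0]},{"offset":[0.005,0.001,0.01],"dr":[0,0,0]},{"offset":[0.0075,0.001,0.0145],"dr":[0,0,0]},{"offset":[0.0075,0.001,0.0145],"dr":[0,0,0]}]}}

```text
time_s: 16.43
position: [0.5874, -0.2606, 0.0825]
tcp_rot: [[0.46, -0.224, 0.859], [-0.105, -0.975, -0.198], [0.882, 0.0, -0.472]]
force: [-4.5, 0.2, 0.0]
opening: 0.007
grasp_force: 2.0
```

Request:
{"api": "servo_tool", "payload": {"targets": [{"offset":[0.0015,0.0003,0.0025],"dr":[0,0,0]},{"offset":[0.0025,0.0005,0.0045],"dr":[0,0,0]},{"offset":[0.0025,0.0005,0.0045],"dr":[0,0,0]}]}}

```text
time_s: 16.68
position: [0.589, -0.2605, 0.0811]
tcp_rot: [[0.466, -0.226, 0.856], [-0.112, -0.974, -0.197], [0.878, -0.004, -0.479]]
force: [-16.6, 2.2, 2.5]
opening: 0.009
grasp_force: 6.6
```

```bash
python3 - <<'E'
from ex import *
from h import *
moved([.0075,.001,.0145],[0,0,0]);moved([.0025,.0005,.0045],[0,0,0])
snap('top','t8')
for n in('t7','t8'):
    i=cv2.imread(f'pics/{n}.png').astype(int)[140:185,320:370]; m=(i[...,2]>110)&(i[...,1]<70)&(i[...,0]<70); v,u=np.nonzero(m); print(n,m.sum(),u.mean()+320,v.mean()+140,v.max()+140)
R=cur()[0]; s=bot.read_state(); print(s['force'])
y=np.radians(-18);print('tip in fan x', (np.array(s['position'])[:2]-[.6037,-.2656])@[np.cos(y),np.sin(y)])
print('back .03',(R.T@(-.03*ff)).round(4),'then up .2',(R.T@(-.03*ff+[0,0,.2])).round(4))
E
```

```text
t7 22 345.1818181818182 165.5 167<stdin>:6: RuntimeWarning: Mean of empty slice.
  ret = ret.dtype.type(ret / rcount)
Traceback (most recent call last):
ValueError: zero-size array to reduction operation maximum which has no identity
```

```bash
python3 - <<'E'
from ex import *
R=cur()[0]; print('back .03',(R.T@(-.03*ff)).round(4),'then up .2',(R.T@(-.03*ff+[0,0,.2])).round(4))
E
```

```text
back .03 [-0.014  -0.0027 -0.0264] then up .2 [ 0.1626 -0.0025 -0.1202]
```

Request:
{"api": "servo_tool", "payload": {"targets": [{"offset":[-0.005,-0.001,-0.009],"dr":[0,0,0]},{"offset":[-0.01,-0.002,-0.018],"dr":[0,0,0]},{"offset":[-0.014,-0.0027,-0.0264],"dr":[0,0,0]},{"offset":[-0.01,-0.0027,-0.0285],"dr":[0,0,0]},{"offset":[0.005,-0.0027,-0.037],"dr":[0,0,0]},{"offset":[0.025,-0.0027,-0.047],"dr":[0,0,0]},{"offset":[0.05,-0.0027,-0.06],"dr":[0,0,0]},{"offset":[0.075,-0.0025,-0.074],"dr":[0,0,0]},{"offset":[0.1,-0.0025,-0.087],"dr":[0,0,0]},{"offset":[0.125,-0.0025,-0.1],"dr":[0,0,0]},{"offset":[0.15,-0.0025,-0.114],"dr":[0,0,0]},{"offset":[0.163,-0.0025,-0.12],"dr":[0,0,0]},{"offset":[0.163,-0.0025,-0.12],"dr":[0,0,0]},{"offset":[0.163,-0.0025,-0.12],"dr":[0,0,0]}]}}

```text
time_s: 17.9
position: [0.5649, -0.2534, 0.2855]
tcp_rot: [[0.455, -0.223, 0.862], [-0.101, -0.975, -0.199], [0.885, 0.004, -0.466]]
force: [1.1, 0.1, 0.0]
opening: 0.005
grasp_force: 0.0
```

```bash
python3 - <<'E'
from h import *
snap('top','t9');snap('scene','s9')
for n in('t5','t7','t9'):
    i=cv2.imread(f'pics/{n}.png').astype(int)[140:185,320:370]; m=(i[...,2]>110)&(i[...,1]<70)&(i[...,0]<70); v,u=np.nonzero(m); print(n,m.sum(),v.max()+140 if len(v) else '')
a=cv2.imread('pics/s5.png');b=cv2.imread('pics/s9.png')
print('diff brush/cup/dish', np.abs(a[130:270,180:290].astype(int)-b[130:270,180:290]).mean())
d=np.abs(a[60:300,100:300].astype(int)-b[60:300,100:300]).max(2)>60; v,u=np.nonzero(d); print(d.sum(), np.percentile(u+100,[2,50,98]),np.percentile(v+60,[2,50,98]))
# purple cup 2 still there?
def pm(i): i=i.astype(int); return (i[...,0]>i[...,1]+25)&(i[...,2]>i[...,1]+15)
for n in('s0','s9'):
    m=pm(cv2.imread(f'pics/{n}.png'))[120:210,100:170]; v,u=np.nonzero(m); print(n,m.sum(),u.mean(),v.mean(),u.min(),u.max(),v.min(),v.max())
print(bot.read_state()['force'])
E
```

```text
t5 16 167
t7 22 167
t9 18 167
diff brush/cup/dish 6.868831168831169
4823 [101. 134. 239.] [ 63.    98.   201.56]
s0 2178 38.02157943067034 46.83608815426997 13 61 18 77
s9 2149 38.190321079571895 47.22335970218706 13 61 18 77
[-0.23643168 -0.46562503 -0.2656382 ]
```

```bash
python3 -c "
from h import *
print(ticket.hand_in())"
```

```text
the job is handed in; nothing more can be done
None
```

I handed the job in at about 18 s: the brush was released in the green cup, leaning towards the soap dish. The fan switch took about 17 N, its red edge vanished under the hood, and it sprang back out. Cup and dish showed no movement, the jar was not touched, and `hand_in` returned no verdict.

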